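# Slide the pepper mill back into the row

## Task

Clear the plating space: push the tall wooden pepper mill back into the empty gap in the row of bottles, between the oil bottle with the steel pourer and the squeeze bottle with the pointed nozzle, until its foot is up against the front of the refrigerated topping rail. Push it with the fingertips low on its foot so that it slides along the counter and stays upright; do not grip it, lift it or let it tip, and leave everything else standing where it is.

Things in the scene. Friction and masses are not known exactly. Their poses are not given: they have to be found in the camera images.
- mill: tall pepper mill, turned brown wood, 268 mm, 0.3 to 0.65 kg, loose, alone on the open counter. Origin: centre of the underside, z up. Round: the foot is a plain cylinder, 60 mm diameter, up to 50 mm height; waist 38 mm at 120 mm height, shoulder 50 mm at 190, head 54 mm at 230. Friction on the counter 0.5 to 0.7: pushed higher than about 40 mm above the counter it tips instead of sliding.
- rail: refrigerated topping rail, fixed stainless machine along the left of the counter, 950 mm long, 335 deep, 215 high, pans in its top. Origin on the counter at the middle of its long upright front face, which looks to the mill. x points level into the machine, square to the face (face: x = 0; the mill's side: x < 0), y along it. A mill against the face has its origin at x = -30 mm.
- oil: green glass oil bottle with a steel pourer, round, 60 mm in diameter up to 150 mm, 252 mm tall overall, 0.65 kg, loose, standing near the rail's front: one neighbour of the gap. Origin at the centre of its underside, z up.
- squeeze: yellow plastic squeeze bottle with a pointed nozzle, round, 58 mm in diameter up to 135 mm, 211 mm tall overall, 0.4 kg, loose, near the rail's front: the gap's other neighbour. Its centre is 176 to 190 mm from the oil bottle's along the rail, nothing between; either may be the nearer to the robot. Origin: centre of its underside, z up.
- vinegar: small amber bottle, round, 52 mm in diameter, 165 mm tall, loose, standing in the row at the rail beyond the neighbour nearer to the robot. Leave it. Origin at the centre of its underside.
- crock: steel pot of utensils, round, 99 mm in diameter, 135 mm tall (utensils to about 275 mm), loose, standing in the row at the rail beyond the neighbour farther from the robot. Leave it. Origin at the centre of its underside.
- plate: white plate, 230 mm in diameter, 24 mm high, loose, lying on the counter to the right of the mill. Leave it. Origin at the centre of its underside.
- ramekin: white open cup, 84 mm in diameter, 45 mm tall, loose, on the counter beyond the mill. Leave it. Origin at the centre of its underside.
- saltpot: marble salt pot with a wooden lid, round, 82 mm in diameter, 77 mm tall, loose, on the counter between the robot and the plate. Leave it. Origin at the centre of its underside.
- spoon: steel spoon, 190 mm long, lying flat on the counter to the right of the plate. Leave it. Origin at the middle of its underside, x along it.

How it is judged:
By the outcome, as a careful person would: the job done as asked, in the order asked, and still so for the second after the job is handed in, with the robot touching nothing.
It also fails if it takes over 54 s, if anything falls off the work surface, if the arm or the gripper's body presses on something with over 40 N, if the wrist force passes 120 N, or if a joint passes its speed limit or range.

## Robot

A 7-joint arm with a two-finger parallel gripper is mounted at the origin on the work surface. World frame = base frame: x ahead of the robot, y to its left, z up, the work surface at z = 0. Lengths are in m, angles in rad, forces in N, time in s.
With the tool pointing down it reaches from about 0.4 to 0.9 m from the base axis. Payload 5.5 kg.
Tool frame: the origin (TCP) lies at the very end of the fingers, on their centre line; the grasp point (between the pads) lies 19 mm behind it (r.hold_point_z is the distance from the TCP to the grasp point, in m); z points along the fingers, y is the direction in which the jaws open and shut (so a half turn about z gives the same grasp; the last joint's range is limited). The gripper opens to 85 mm and grips with 20 to 120 N. Pads are 22 mm wide; open, the fingers measure 114 mm over their backs; the gripper's body (76 mm by 85 mm) begins 54 mm behind the grasp point. The pads swing forward as they close: fully open they stand 13 mm farther back than shut.
Start: joints at [-0.96, 0.501, -0.427, 1.55, 0.221, 1.138, -0.21], TCP at [0.222, 0.611, 0.193] pointing down, gripper open.
Joint ranges: [-2.88, 2.88], [-0.31, 2.03], [-1.54, 1.56], [0.2, 2.42], [-1.41, 4.55], [0.19, 2.02], [-2.57, 2.57]. Speed limits (rad/s): [2.57, 2.57, 3.14, 3.14, 3.14, 3.14, 3.14].

## Interface

Orientations are given as a unit quaternion [x, y, z, w].
In Python, from cell import get_obs, vision, r gives the robot as it stands.
- The arm moves only by the tool play_rows, never from a script. Its argument "deltas" is a list of rows, each a list of 3 entries, a list of its own where there are three numbers: the shift along the tool's x, y, z in mm, then the turn about the tool's z in degrees, then the gripper's target within -1 to 1 (fully open at 1, half-way at 0, shut at -1). A call has 1 to 20 rows; each row is the pose to reach, as a shift and turn from the pose commanded when the call began, along the tool's axes at that moment; what a row does not reach only later rows make up. A row lasts 1/12 s, in which the tool goes at most 41.7 mm and 7.16 degrees, less where a joint would pass 70% of its speed; a pose out of reach is approached as far as the arm can. A call with a gripper value outside its range is refused whole. The fingers move at their own pace and stop on an object; the grip force is fixed at half the most. Time passes only in rows, so rows that repeat a pose let the fingers close. It gives the time, the measured TCP pose, the force and the opening at its end, in the units of the state.
- get_obs(): the state, without advancing time (a new reading comes with each control period).
- vision.grab_frame(name): name is "side" or "top"; returns the picture (480x640x3 uint8, blue, green, red); there is no depth.
- vision.camera_info(name): a dict with "fovy" (degrees; the focal length in pixels is half the picture's height over the tangent of half this angle, whatever the lens; pixels are square), "cx", "cy" (the principal point, pixels), "rvec" (rotation vector, rad) and "tvec" (3), from world to camera coordinates, as OpenCV has them. Camera axes: x right, y down, z forward; pixel columns grow to the right and rows downward; lengths in m; the calibration is good to about 2 mm. A picture is of the moment at which its call begins. camera_info takes no time and is no camera call.
- r.close_job(): hands the job in, once; it reports no verdict.
The state is a dict: "t": time; "joint_pos": joint angles; "joint_vel": joint speeds; "tau": joint torques, N m; "eef_pos": TCP position; "tool_rot": TCP orientation; "wrist_force": force on the tool from outside, world axes, zero at the start; "torque": the same for the moment, N m; "opening": finger opening in m.
Only numpy, scipy, OpenCV 4.12 (cv2) and the standard library are available. Lean on these libraries where they do the work, as an engineer would, in place of code of your own. Each camera call takes 0.05 s, during which the arm holds its last target. There are 200 camera calls.

## Working session

There is one attempt and no reset: what is moved stays moved. The work goes in short steps, Python scripts to look and compute and a tool call to move; the robot and the scene stay as the last step left them, time stands still between calls to the robot, and variables do not carry over. Pictures are saved under pics/ and viewed, about 8 in all and at most 12, crops included, and the job is handed in when it is done.

Besides the shell and the picture viewer there is one more tool, called after "Request:" as name(argument=value, ...), one argument or row to a line, values as JSON. play_rows: Moves the arm, as the interface text tells. Its arguments: {"type":"object","properties":{"deltas":{"type":"array"}},"required":["deltas"]}

```bash
ls; mkdir -p pics; python3 - <<'E'
from cell import get_obs, vision, r
import cv2,numpy as np
o=get_obs()
for k in("t","eef_pos","tool_rot","wrist_force","opening"):print(k,o[k])
for n in("side","top"):
    f=vision.grab_frame(n);cv2.imwrite(f"pics/{n}0.png",f)
    c=vision.camera_info(n);print(n,c)
    R=cv2.Rodrigues(np.array(c["rvec"],float))[0];print("cam at",-R.T@np.array(c["tvec"]).ravel())
E
```

```text
pics
t 0.0
eef_pos [0.22130973 0.61033217 0.19204698]
tool_rot [ 1.73015395e-01  9.84918620e-01 -9.68764810e-04 -2.13734585e-04]
wrist_force [ 0.59995132 -0.80702189 -1.05671657]
opening 0.0855196896663934
side {'fovy': 57.6011481452417, 'cx': 319.4312920120888, 'cy': 245.04629522425935, 'rvec': array([ 2.62453914, -1.03585126,  0.1814679 ]), 'tvec': array([-0.4424146 ,  0.28863825,  1.08777882])}
cam at [ 0.2591822  -0.36556623  1.12316134]
top {'fovy': 49.80881178571602, 'cx': 327.8327713783569, 'cy': 231.23901764993553, 'rvec': array([ 2.12250268, -2.13828149,  0.20378989]), 'tvec': array([-0.11110445,  0.51652095,  1.13766795])}
cam at [ 0.30164903 -0.10333575  1.21315953]
```

View pics/side0.png

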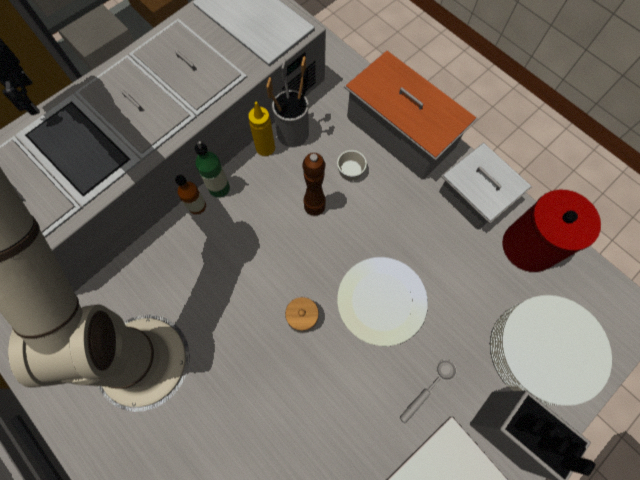

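View pics/top0.png

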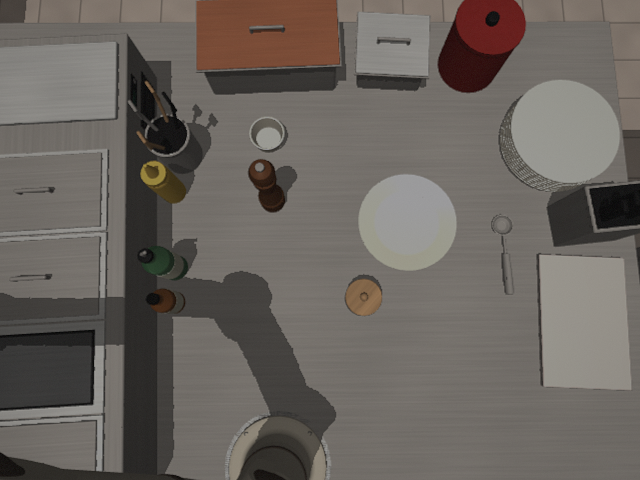

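The side view shows the mill's foot at (315,208), the squeeze foot at (264,152), the oil foot at (218,192) and the rail's front top edge running from (325,50) to (50,240). In the top view the mill's foot is at (272,203), the squeeze foot at (177,195), the oil foot at (177,268) and the rail edge at about column 125. Next I measure with colour masks.

```bash
cat > h.py <<'E'
from cell import get_obs, vision, r
import cv2,numpy as np
def cam(n):
    c=vision.camera_info(n);R=cv2.Rodrigues(np.array(c["rvec"],float))[0];t=np.array(c["tvec"],float).ravel()
    f=240/np.tan(np.radians(c["fovy"])/2);K=np.array([[f,0,c["cx"]],[0,f,c["cy"]],[0,0,1]]);return K,R,t
def cast(n,uv,z):
    K,R,t=cam(n);d=R.T@np.linalg.inv(K)@np.array([uv[0],uv[1],1.]);C=-R.T@t
    return C+d*(z-C[2])/d[2]
def proj(n,p):
    K,R,t=cam(n);q=K@(R@np.array(p,float)+t);return q[:2]/q[2]
def nearest(n,mask,rad):
    """centre of a foot cylinder: foot pixel ground point nearest camera's ground point, + rad outward"""
    K,R,t=cam(n);C=-R.T@t
    ys,xs=np.nonzero(mask);P=np.array([cast(n,(x,y),0) for x,y in zip(xs,ys)])[:,:2]
    d=np.linalg.norm(P-C[:2],axis=1);e=np.percentile(d,0.5)
    # axis direction: mean of pixels close to the foot (within rad)
    near=P[d<e+rad*1.2];m=near.mean(0)-C[:2];m/=np.linalg.norm(m)
    return C[:2]+m*(d.min()+rad)
def mask(f,box,hsv):
    h=cv2.cvtColor(f,cv2.COLOR_BGR2HSV);m=cv2.inRange(h,*map(np.array,hsv));o=np.zeros_like(m)
    x0,y0,x1,y1=box;o[y0:y1,x0:x1]=m[y0:y1,x0:x1]
    k,l,s,_=cv2.connectedComponentsWithStats(o);return l==1+np.argmax(s[1:,4])
B={"mill":{"side":(295,145,332,222),"top":(245,150,292,218)},"squeeze":{"side":(240,95,280,162),"top":(136,155,190,208)},
"oil":{"side":(192,138,236,203),"top":(134,240,192,284)}}
C={"mill":((0,90,15),(18,255,255)),"squeeze":((19,120,30),(35,255,255)),"oil":((50,70,15),(85,255,255))}
Rd={"mill":.03,"squeeze":.029,"oil":.03}
E
python3 - <<'E'
from h import *
F={n:cv2.imread(f"pics/{n}0.png") for n in("side","top")}
vis=[]
for n in F:
    v=F[n].copy()
    for k in B:
        m=mask(F[n],B[k][n],C[k]);ys,xs=np.nonzero(m)
        print(n,k,"bbox",xs.min(),ys.min(),xs.max(),ys.max(),m.sum(),"foot ctr",nearest(n,m,Rd[k]).round(4))
        cs,_=cv2.findContours(m.astype(np.uint8),0,1);cv2.drawContours(v,cs,-1,(255,0,255),1)
    a=v[40:240,120:350] if n=="side" else v[90:290,90:320]
    vis.append(cv2.resize(a,None,fx=1.7,fy=2.6*1.7/2.6,interpolation=2))
cv2.imwrite("pics/m.png",np.hstack(vis))
for n,pts in(("side",[(325,50),(50,240)]),("top",[(118,36),(125,470)])):
    for p in pts: print(n,p,cast(n,p,.215).round(3))
E
```

```text
side mill bbox 303 153 325 214 1051 foot ctr [0.605  0.0207]
side squeeze bbox 248 101 274 155 1009 foot ctr [0.6256 0.2566]
side oil bbox 195 151 221 178 521 foot ctr [0.4606 0.3099]Traceback (most recent call last):
  File "<stdin>", line 8, in <module>
  File "h.py", line 14, in nearest
    ys,xs=np.nonzero(mask);P=np.array([cast(n,(x,y),0) for x,y in zip(xs,ys)])[:,:2]
                                       ~~~~^^^^^^^^^^^
  File "h.py", line 7, in cast
    K,R,t=cam(n);d=R.T@np.linalg.inv(K)@np.array([uv[0],uv[1],1.]);C=-R.T@t
          ~~~^^^
  File "h.py", line 4, in cam
    c=vision.camera_info(n);R=cv2.Rodrigues(np.array(c["rvec"],float))[0];t=np.array(c["tvec"],float).ravel()
ValueError: time passes only in moves, steps and waits
```

```bash
sed -i 's/^def cam(n):/import functools\n@functools.lru_cache\ndef cam(n):/' h.py
cat > m.py <<'E'
from h import *
F={n:cv2.imread(f"pics/{n}0.png") for n in("side","top")}
vis=[]
for n in F:
    v=F[n].copy()
    for k in B:
        m=mask(F[n],B[k][n],C[k]);ys,xs=np.nonzero(m)
        print(n,k,"bbox",xs.min(),ys.min(),xs.max(),ys.max(),m.sum(),"foot ctr",nearest(n,m,Rd[k]).round(4))
        cs,_=cv2.findContours(m.astype(np.uint8),0,1);cv2.drawContours(v,cs,-1,(255,0,255),1)
    v=cv2.resize(v,None,fx=4,fy=4,interpolation=0)
    a=v[4*90:4*225,4*185:4*335] if n=="side" else v[4*145:4*290,4*110:4*300]
    vis.append(cv2.resize(a,(395,395*a.shape[0]//a.shape[1]))[:300])
h=min(x.shape[0] for x in vis)
cv2.imwrite("pics/m.png",np.hstack([x[:h] for x in vis]))
for n,pts in(("side",[(325,50),(50,240)]),("top",[(118,36),(125,470)])):
    for p in pts: print(n,p,cast(n,p,.215).round(3))
E
python3 m.py
```

```text
side mill bbox 303 153 325 214 1051 foot ctr [0.605  0.0207]
side squeeze bbox 248 101 274 155 1009 foot ctr [0.6256 0.2566]
side oil bbox 195 151 221 178 521 foot ctr [0.4606 0.3099]
top mill bbox 249 159 284 211 1074 foot ctr [0.6051 0.0184]
top squeeze bbox 140 161 185 202 1169 foot ctr [0.6264 0.2578]
top oil bbox 142 246 173 274 538 foot ctr [0.4545 0.2797]
side (325, 50) [0.861 0.252 0.215]
side (50, 240) [0.053 0.282 0.215]
top (118, 36) [0.905 0.324 0.215]
top (125, 470) [0.049 0.256 0.215]
```

View pics/m.png

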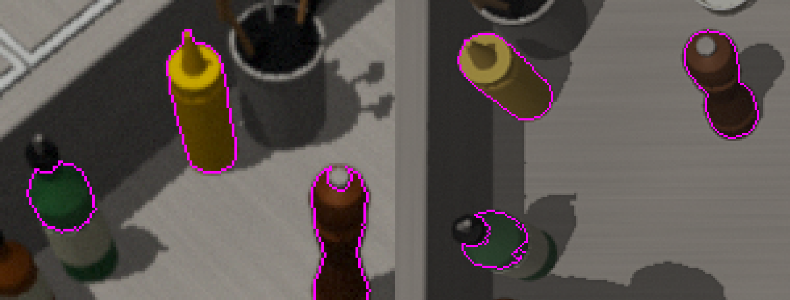

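Contours fit the mill and squeeze bottle well. The mill is at about (0.605, 0.020) and the two views agree to 2 mm. The oil bottle's white label broke its mask, so I use its green foot strip instead, and fit the rail's edges by gradient.

```bash
python3 - <<'E'
from h import *
F={n:cv2.imread(f"pics/{n}0.png") for n in("side","top")}
B={"side":(205,180,236,203),"top":(168,250,192,284)}
for n in F:
    m=mask(F[n],B[n],((40,60,10),(90,255,255)));ys,xs=np.nonzero(m)
    print(n,"oil foot",xs.min(),ys.min(),xs.max(),ys.max(),m.sum(),nearest(n,m,.03).round(4))
g=cv2.GaussianBlur(cv2.cvtColor(F["top"],6),(1,5),0).astype(float)
for v in(215,225,235,400,430):print(v,g[v,108:182:1].astype(int).tolist())
s=F["side"];g2=cv2.GaussianBlur(cv2.cvtColor(s,6),(3,3),0).astype(float)
for u in(130,150,235,300):print("side col",u,g2[40:240:2,u].astype(int).tolist())
for n in F:
    for k,p in dict(sq=(.626,.257),mill=(.605,.02)).items(): print(n,k,proj(n,(*p,.211 if k=="sq" else .268)).round(1),proj(n,(*p,0)).round(1))
E
```

```text
side oil foot 209 182 228 196 130 [0.4416 0.2467]
top oil foot 168 250 173 271 88 [0.4644 0.2753]
215 [104, 118, 116, 113, 112, 115, 116, 116, 116, 115, 116, 116, 115, 115, 116, 115, 105, 77, 48, 41, 42, 41, 43, 42, 43, 43, 42, 42, 43, 44, 44, 43, 42, 44, 44, 44, 42, 42, 42, 42, 42, 43, 42, 43, 43, 44, 42, 43, 46, 62, 66, 66, 66, 66, 65, 67, 66, 66, 65, 66, 66, 65, 65, 62, 102, 114, 112, 112, 113, 112, 112, 113, 112, 112]
225 [107, 117, 116, 113, 113, 116, 117, 116, 116, 115, 115, 115, 115, 116, 116, 112, 101, 71, 46, 41, 41, 42, 42, 42, 44, 41, 43, 43, 43, 43, 42, 43, 43, 45, 42, 44, 42, 42, 41, 42, 41, 42, 42, 43, 42, 42, 43, 43, 44, 61, 65, 64, 64, 65, 65, 65, 64, 64, 64, 65, 64, 64, 64, 61, 99, 113, 111, 111, 111, 111, 111, 111, 110, 111]
235 [104, 117, 115, 113, 114, 116, 117, 117, 116, 115, 114, 115, 117, 115, 116, 110, 99, 68, 42, 43, 42, 43, 43, 42, 42, 42, 41, 42, 42, 42, 43, 43, 44, 41, 42, 42, 41, 41, 42, 43, 42, 42, 42, 43, 42, 42, 42, 41, 44, 61, 66, 64, 65, 65, 65, 65, 65, 65, 64, 65, 65, 64, 64, 61, 103, 114, 112, 112, 112, 113, 113, 112, 113, 112]
400 [115, 112, 116, 
[... 1919 characters left out ...]
, 133, 136, 135, 137, 137, 138, 140, 139, 137, 138, 135, 101, 69, 68, 68, 66, 66, 67, 66, 66]
side col 300 [70, 108, 134, 134, 115, 64, 40, 35, 16, 7, 10, 17, 32, 38, 42, 40, 32, 20, 20, 28, 37, 41, 51, 56, 57, 55, 54, 49, 35, 21, 9, 7, 6, 6, 10, 11, 10, 42, 113, 70, 42, 41, 39, 40, 41, 41, 41, 40, 39, 40, 41, 40, 50, 107, 135, 136, 133, 134, 134, 135, 136, 136, 134, 134, 133, 134, 134, 134, 135, 134, 136, 139, 140, 139, 138, 137, 137, 137, 139, 140, 139, 139, 138, 138, 137, 138, 141, 141, 140, 138, 137, 138, 140, 140, 137, 137, 137, 136, 136, 136]
side sq [255.5 100.8] [265.1 146.7]
side mill [313.4 154.2] [314.3 204.4]
top sq [143.3 163.9] [173.3 190.9]
top mill [257.5 164.6] [271.4 198.7]
```

```bash
python3 - <<'E'
from h import *
F={n:cv2.imread(f"pics/{n}0.png") for n in("side","top")}
for n,p in(("top",(156.6,215)),("top",(156.7,430)),("side",(150,228)),("side",(235,155.5))):print("rail",n,cast(n,p,0).round(4))
for n,p in(("top",(124.8,225)),("top",(122.8,430)),("side",(150,171)),("side",(235,102))):print("railtop",n,cast(n,p,.215).round(4))
h=[]
for n,b in(("side",(190,135,240,205)),("top",(135,238,195,308))):
    x0,y0,x1,y1=b;v=cv2.resize(F[n][y0:y1,x0:x1],None,fx=7,fy=7,interpolation=0)
    v=cv2.convertScaleAbs(v,alpha=1.8);h.append(v)
cv2.imwrite("pics/oil.png",np.hstack(h))
E
```

```text
rail top [0.5666 0.2941 0.    ]
rail top [0.0777 0.2687 0.    ]
rail side [0.2245 0.2775 0.    ]
rail side [0.5418 0.2947 0.    ]
railtop top [0.5    0.2848 0.215 ]
railtop top [0.118  0.2646 0.215 ]
railtop side [0.3157 0.2719 0.215 ]
railtop side [0.5847 0.2863 0.215 ]
```

View pics/oil.png

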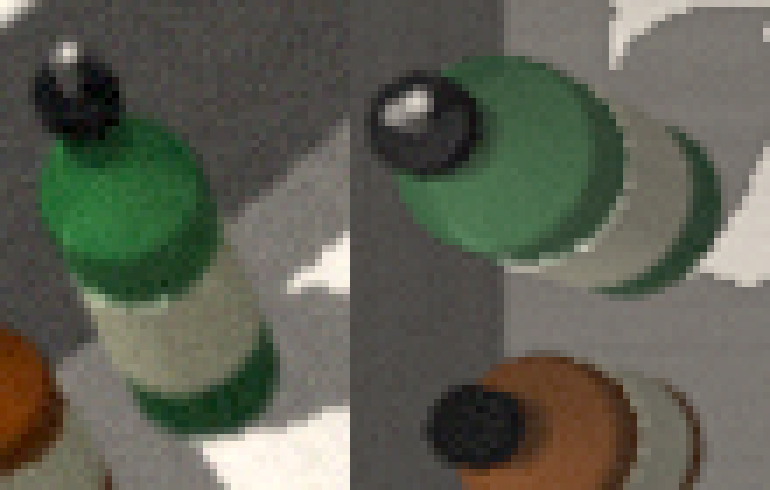

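Left (side view) shows the oil's green foot arc clearly, bottom at about (219,197); right (top view) shows the foot arc reaching (188,267). The rail's base line runs at about 3° to x and the views agree to 1 mm. I fit the oil foot arc next.

```bash
python3 - <<'E'
from h import *
from scipy.optimize import least_squares
A={"top":[(187.9,266.6),(187.1,272.3),(183.6,276.6),(179.3,279.4)],"side":[(227.4,193.6),(223.6,196.4),(219.3,197),(214.3,195.7)]}
for n in A:
    P=np.array([cast(n,p,0)[:2] for p in A[n]]);s=least_squares(lambda c:np.linalg.norm(P-c,axis=1)-.03,P.mean(0)+[.0,.03]);print(n,s.x.round(4),s.fun.round(4))
    oil=s.x;print(proj(n,(*oil,.15)),proj(n,(*oil,.252)))
for o in[(.448,.255)]:
    a=np.arctan(.0525);u=np.array([np.cos(a),np.sin(a)]);nn=np.array([-u[1],u[0]]);O=np.array([.5666,.2943])
    for k,p in dict(mill=(.605,.0195),sq=(.626,.257),oil=o).items():print(k,"along",(np.array(p)-O)@u,"depth",(np.array(p)-O)@nn)
E
```

```text
top [0.4401 0.2439] [-0.0003  0.0005 -0.0003 -0.    ]
[154.7396835  259.41674684] [137.24153043 252.48862876]
side [0.4441 0.2428] [-0.0005  0.0006  0.     -0.0003]
[207.55811004 160.43895037] [197.04268279 137.72390817]
mill along 0.023940030348194394 depth -0.27643529974829106
sq along 0.057362751355833484 depth -0.040362913136799544
oil along -0.12049730392156877 depth -0.03302801458812029
```

Both views put the oil bottle at about (0.442, 0.2435). It is 184.5 mm from the squeeze bottle along the rail, within the 176 to 190 mm given.

The gripper stays vertical and its body would hit the mill's head. So I will push with the back of one open finger, which stands about 15 mm ahead of the body, moving along tool y. First I lift and turn.

Request:
play_rows(
  deltas=[
    [[0, 0, -15], 0, 1],
    [[0, 0, -35], 0, 1],
    [[0, 0, -55], 0, 1],
    [[0, 0, -75], 0, 1],
    [[0, 0, -95], 0, 1],
    [[0, 0, -115], -3, 1],
    [[0, 0, -135], -7, 1],
    [[0, 0, -155], -11, 1],
    [[0, 0, -170], -15, 1],
    [[0, 0, -185], -19, 1],
    [[0, 0, -195], -23, 1],
    [[0, 0, -200], -27, 1],
    [[0, 0, -200], -31, 1],
    [[0, 0, -200], -34, 1],
    [[0, 0, -200], -36.5, 1],
    [[0, 0, -200], -36.5, 1],
    [[0, 0, -200], -36.5, 1],
  ],
)

```text
t: 1.52
eef_pos: [0.2216, 0.6109, 0.3926]
tool_rot: [-0.143, 0.99, -0.0, -0.0]
wrist_force: [0.1, 0.5, -1.4]
opening: 0.0852
```

```bash
cat > to.py <<'E'
import sys;from h import *
from scipy.spatial.transform import Rotation as Q
o=get_obs();R=Q.from_quat(o["tool_rot"]).as_matrix();p=np.array(o["eef_pos"]);g=np.array(list(map(float,sys.argv[1:4])))
print("t",o["t"],"pos",p.round(4),"F",np.round(o["wrist_force"],1),"open",round(o["opening"],4),"q",np.round(o["joint_pos"],2))
print("tool y angle",np.degrees(np.arctan2(R[1,1],R[0,1])).round(2),"z",R[:,2].round(3),"delta mm",(R.T@(g-p)*1000).round(1))
E
python3 to.py .637 -.086 .39
```

```text
t 1.5167 pos [0.2216 0.6109 0.3926] F [ 0.1  0.5 -1.4] open 0.0852 q [-0.89  0.41 -0.56  1.25  0.22  1.53  0.44]
tool y angle 106.49 z [-0.    -0.001 -1.   ] delta mm [-200.5 -786.1    3. ]
```

Request:
play_rows(
  deltas=[
    [[-3, -10, 0], 0, 1],
    [[-8, -30, 0], 0, 1],
    [[-15, -60, 0], 0, 1],
    [[-23, -90, 0], 0, 1],
    [[-32, -125, 0], 0, 1],
    [[-41, -160, 0], 0, 1],
    [[-50, -195, 0], 0, 1],
    [[-58, -230, 0], 0, 1],
    [[-67, -265, 0], 0, 1],
    [[-76, -300, 0], 0, 1],
    [[-85, -335, 0], 0, 1],
    [[-94, -370, 0], 0, 1],
    [[-103, -405, 0], 0, 1],
    [[-112, -440, 0], 0, 1],
    [[-120, -475, 0], 0, 1],
    [[-128, -505, 0], 0, 1],
    [[-135, -530, 0], 0, 1],
    [[-140, -550, 0], 0, 1],
    [[-140, -550, 0], 0, 1],
    [[-140, -550, 0], 0, 1],
  ],
)

```text
t: 3.18
eef_pos: [0.5128, 0.1219, 0.3929]
tool_rot: [-0.142, 0.99, 0.0, -0.0]
wrist_force: [-0.7, 0.8, -1.1]
opening: 0.0853
```

```bash
python3 to.py .637 -.086 .39
```

```text
t 3.1833 pos [0.5128 0.1219 0.3929] F [-0.7  0.8 -1.1] open 0.0853 q [-0.1   0.12 -0.21  1.57  0.03  1.45  1.55]
tool y angle 106.31 z [-0. -0. -1.] delta mm [ -60.8 -234.4    2.8]
```

Request:
play_rows(
  deltas=[
    [[-3, -10, 0], 0, 1],
    [[-8, -30, 0], 0, 1],
    [[-15, -55, 0], 0, 1],
    [[-22, -85, 0], 0, 1],
    [[-30, -115, 0], 0, 1],
    [[-38, -145, 0], 0, 1],
    [[-45, -175, 0], 0, 1],
    [[-52, -200, 0], 0, 1],
    [[-58, -222, 0], 0, 1],
    [[-61, -234, 0], 0, 1],
    [[-61, -234, 0], 0, 1],
    [[-61, -234, 0], 0, 1],
  ],
)

```text
t: 4.18
eef_pos: [0.6376, -0.0821, 0.3927]
tool_rot: [-0.144, 0.99, 0.001, -0.0]
wrist_force: [0.7, 0.4, -0.2]
opening: 0.0853
```

```bash
python3 to.py .637 -.086 .04; python3 - <<'E'
from h import *
cv2.imwrite("pics/side1.png",vision.grab_frame("side"))
E
```

```text
t 4.1833 pos [ 0.6376 -0.0821  0.3927] F [ 0.7  0.4 -0.2] open 0.0853 q [ 0.13  0.35 -0.07  1.29  0.02  1.51  1.93]
tool y angle 106.6 z [-0.001  0.001 -1.   ] delta mm [  1.5  -4.1 352.7]
```

View pics/side1.png

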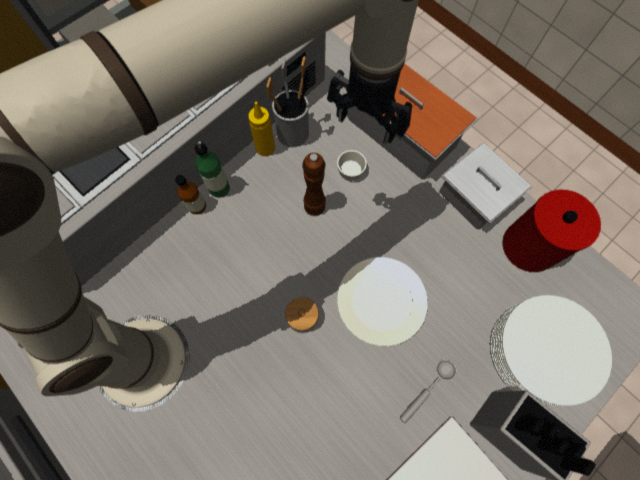

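The gripper is above the open counter between mill and plate, and everything stands as it was. I descend behind the mill.

Request:
play_rows(
  deltas=[
    [[1, -3, 10], 0, 1],
    [[1, -4, 30], 0, 1],
    [[1, -4, 55], 0, 1],
    [[1, -4, 80], 0, 1],
    [[1, -4, 105], 0, 1],
    [[1, -4, 130], 0, 1],
    [[1, -4, 155], 0, 1],
    [[1, -4, 180], 0, 1],
    [[1, -4, 205], 0, 1],
    [[1, -4, 230], 0, 1],
    [[1, -4, 255], 0, 1],
    [[1, -4, 280], 0, 1],
    [[1, -4, 305], 0, 1],
    [[1, -4, 325], 0, 1],
    [[1, -4, 342], 0, 1],
    [[1, -4, 353], 0, 1],
    [[1, -4, 360], 0, 1],
    [[1, -4, 363], 0, 1],
    [[1, -4, 363], 0, 1],
  ],
)

```text
t: 5.82
eef_pos: [0.6379, -0.0866, 0.03]
tool_rot: [-0.144, 0.99, 0.0, -0.0]
wrist_force: [-0.2, -0.1, -0.2]
opening: 0.0852
```

```bash
python3 to.py .637 -.086 .007; python3 - <<'E'
from h import *
a=vision.grab_frame("side");b=vision.grab_frame("top")
a=cv2.resize(a[120:270,260:400],(392,420));b=cv2.resize(b[130:280,210:350],(392,420))
cv2.imwrite("pics/c2.png",np.hstack([a,b]))
E
```

```text
t 5.8167 pos [ 0.6379 -0.0866  0.03  ] F [-0.2 -0.1 -0.2] open 0.0852 q [ 0.14  0.64 -0.06  1.69  0.05  0.81  1.91]
tool y angle 106.61 z [-0.  0. -1.] delta mm [ 0.7  0.8 23. ]
```

View pics/c2.png

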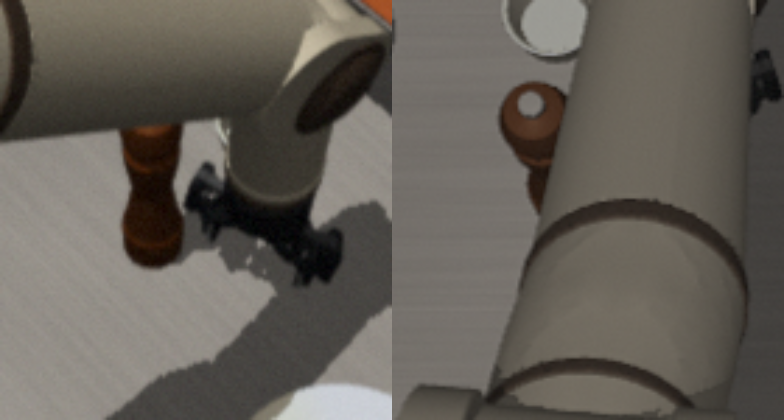

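The gripper stands in line behind the mill with a visible gap. The knuckle might protrude beyond the fingertip's back, so I check by projecting a vertical line 57 mm ahead of the tool axis.

```bash
python3 - <<'E'
from h import *
f=vision.grab_frame("side");d=np.array([-.2857,.9583]);c=np.array([.6379,-.0866]);S=9;x0,y0=295,165
v=cv2.resize(f[y0:y0+65,x0:x0+88],None,fx=S,fy=S,interpolation=2);v=cv2.convertScaleAbs(v,alpha=2.2)
for off,col in((.057,(0,0,255)),(.067,(0,255,0)),(-.057,(0,0,255))):
    for z in np.arange(.03,.151,.02):
        q=proj("side",(*(c+d*off),z));cv2.circle(v,tuple(int(a) for a in ((q-[x0,y0]+.5)*S)),3,col,-1)
cv2.imwrite("pics/c3.png",v)
E
```

```text
(no output)
```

View pics/c3.png

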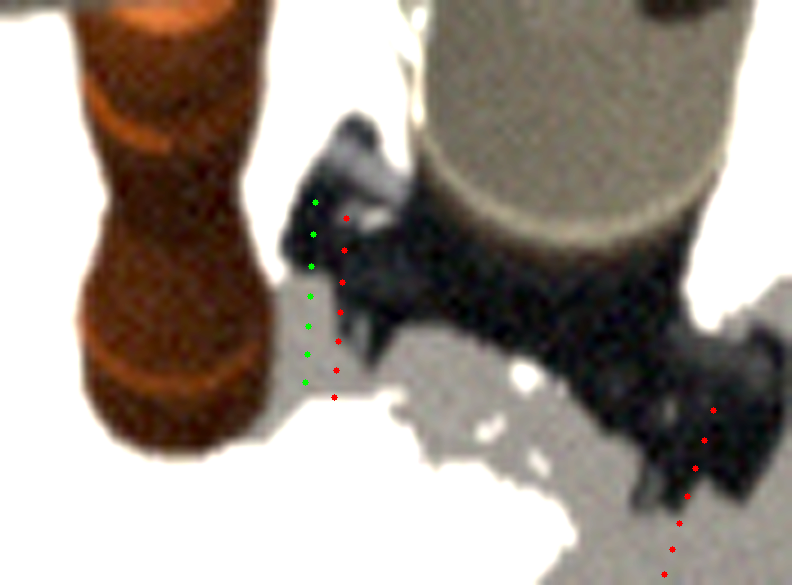

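The knuckle does protrude beyond the fingertip's back. To quantify, I intersect the silhouette corners with vertical planes through the finger.

```bash
python3 - <<'E'
from h import *
K,R,t=cam("side");C=-R.T@t
ty=np.array([-.2857,.9583,0]);tx=np.array([-.9583,-.2857,0]);c=np.array([.6379,-.0866,.03])
for n,(u,v) in dict(tipbot=(372,368),tipleft=(340,312),knLow=(283,250),knLowR=(335,278),knUp=(310,170),knTop=(355,115),Rtip=(637,510),Rtip2=(680,510),Rkn=(740,500),RknE=(785,400)).items():
    px=np.array([295+u/9-.5,165+v/9-.5,1]);d=R.T@np.linalg.inv(K)@px
    s=[]
    for X in(.012,0,-.012):
        l=(X-(C-c)@tx)/(d@tx);p=C+l*d-c;s.append((round(1000*p@ty,1),round(1000*p[2],1)))
    print(n,"(y, z above TCP) for x=+12,0,-12:",s)
E
```

```text
tipbot (y, z above TCP) for x=+12,0,-12: [(np.float64(39.7), np.float64(63.3)), (np.float64(45.3), np.float64(34.6)), (np.float64(50.8), np.float64(5.9))]
tipleft (y, z above TCP) for x=+12,0,-12: [(np.float64(51.2), np.float64(88.4)), (np.float64(57.1), np.float64(60.4)), (np.float64(62.9), np.float64(32.4))]
knLow (y, z above TCP) for x=+12,0,-12: [(np.float64(70.1), np.float64(108.1)), (np.float64(76.5), np.float64(80.7)), (np.float64(82.9), np.float64(53.2))]
knLowR (y, z above TCP) for x=+12,0,-12: [(np.float64(53.5), np.float64(107.8)), (np.float64(59.4), np.float64(80.3)), (np.float64(65.3), np.float64(52.8))]
knUp (y, z above TCP) for x=+12,0,-12: [(np.float64(63.0), np.float64(162.8)), (np.float64(69.2), np.float64(136.8)), (np.float64(75.4), np.float64(110.9))]
knTop (y, z above TCP) for x=+12,0,-12: [(np.float64(50.9), np.float64(204.4)), (np.float64(56.8), np.float64(179.7)), (np.float64(62.7), np.float64(154.9))]
Rtip (y, z above TCP) for x=+12,0,-12: [(np.float64(-46.8), np.float64(62.4)), (np.float64(-43.6), np.float64(33.7)), (np.float64(-40.5), np.float64(5.0))]
Rtip2 (y, z above TCP) for x=+12,0,-12: [(np.float64(-58.7), np.float64(77.0)), (np.float64(-55.9), np.float64(48.7)), (np.float64(-53.1), np.float64(20.4))]
Rkn (y, z above TCP) for x=+12,0,-12: [(np.float64(-74.0), np.float64(102.7)), (np.float64(-71.6), np.float64(75.1)), (np.float64(-69.3), np.float64(47.5))]
RknE (y, z above TCP) for x=+12,0,-12: [(np.float64(-77.0), np.float64(172.5)), (np.float64(-74.7), np.float64(146.9)), (np.float64(-72.5), np.float64(121.2))]
```

```bash
python3 - <<'E'
from h import *
f=np.mean([vision.grab_frame("side").astype(float) for _ in range(8)],0);x0,y0=315,175;S=12
v=cv2.resize(f[y0:y0+50,x0:x0+66],None,fx=S,fy=S,interpolation=1)
v=np.clip(255*(np.clip(v,0,110)/110)**.6,0,255).astype(np.uint8)
tx=np.array([-.9583,-.2857]);ty=np.array([-.2857,.9583]);c=np.array([.6379,-.0866])
for a in(11,-11):
  for b in(42.5,57,-42.5,-57):
    q=proj("side",(*(c+tx*a/1000+ty*b/1000),.043));cv2.circle(v,tuple(int(e) for e in((q-[x0,y0]+.5)*S)),3,(0,0,255) if a>0 else (0,255,0),-1)
cv2.imwrite("pics/c4.png",v)
E
```

```text
(no output)
```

View pics/c4.png

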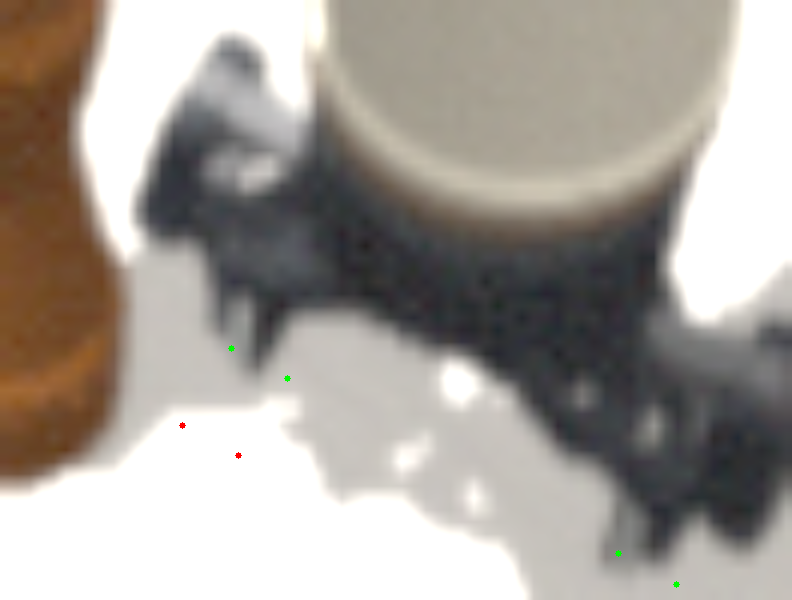

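The tips are visible at (340,204). The knuckle leads the finger's back by about 15 mm at roughly 90 to 110 mm above the TCP, so a straight push with the back would touch the mill too high.

Instead I turn the tool so the outer edge of the open finger's side meets the foot about 20° off tool x. There the knuckle, body and wrist all clear the mill. I steer with short strokes.

Request:
play_rows(
  deltas=[
    [[0, -8, -8], 0, 1],
    [[0, -18, -20], 0, 1],
    [[0, -25, -30], 0, 1],
    [[0, -25, -30], 5, 1],
    [[0, -25, -30], 11, 1],
    [[0, -25, -30], 17, 1],
    [[0, -25, -30], 23, 1],
    [[0, -25, -30], 29, 1],
    [[0, -25, -30], 35, 1],
    [[0, -25, -30], 41, 1],
    [[0, -25, -30], 47, 1],
    [[0, -25, -30], 53, 1],
    [[0, -25, -30], 59, 1],
    [[0, -25, -30], 64, 1],
    [[0, -25, -30], 68, 1],
    [[0, -25, -30], 70, 1],
    [[0, -25, -30], 70, 1],
  ],
)

```text
t: 7.78
eef_pos: [0.6457, -0.1116, 0.0609]
tool_rot: [0.45, 0.893, 0.0, 0.0]
wrist_force: [0.2, 1.1, -0.5]
opening: 0.0857
```

```bash
python3 to.py .581 -.080 .000; cat > mm.py <<'E'
from h import *
def mill(box):
    out={}
    for n in box:
        f=vision.grab_frame(n);m=mask(f,box[n],C["mill"]);ys,xs=np.nonzero(m)
        out[n]=(nearest(n,m,.03).round(4),int(m.sum()),(xs.min(),ys.min(),xs.max(),ys.max()))
    return out
E
python3 -c "
from mm import *
print(mill(B['mill']))"
```

```text
t 7.7833 pos [ 0.6457 -0.1116  0.0609] F [ 0.2  1.1 -0.5] open 0.0857 q [-0.04  0.63  0.23  1.65 -0.18  0.88  0.9 ]
tool y angle 36.49 z [ 0.001 -0.    -1.   ] delta mm [ 63.9 -33.2  60.8]
{'side': (array([0.605 , 0.0207]), 1051, (np.int64(303), np.int64(154), np.int64(325), np.int64(214))), 'top': (array([0.6878, 0.0699]), 104, (np.int64(249), np.int64(159), np.int64(262), np.int64(179)))}
```

Request:
play_rows(
  deltas=[
    [[0, -10, 0], 0, 1],
    [[8, -22, 3], 0, 1],
    [[20, -33, 8], 0, 1],
    [[32, -33, 15], 0, 1],
    [[42, -33, 23], 0, 1],
    [[50, -33, 31], 0, 1],
    [[57, -33, 38], 0, 1],
    [[62, -33, 45], 0, 1],
    [[64, -33, 50], 0, 1],
    [[64, -33, 53], 0, 1],
    [[64, -33, 56], 0, 1],
    [[64, -33, 56], 0, 1],
  ],
)

```text
t: 8.88
eef_pos: [0.5805, -0.0798, 0.0035]
tool_rot: [0.45, 0.893, -0.0, -0.0]
wrist_force: [0.4, -0.2, 0.2]
opening: 0.0853
```

```bash
python3 to.py .581 -.080 .000; python3 - <<'E'
from mm import *
print(mill({"side":B["mill"]["side"]}))
f=vision.grab_frame("side");x0,y0=275,145;S=8
v=cv2.resize(f[y0:y0+75,x0:x0+98],None,fx=S,fy=S,interpolation=1)
v=np.clip(255*(np.clip(v.astype(float),0,110)/110)**.6,0,255).astype(np.uint8)
from scipy.spatial.transform import Rotation as Q
o=get_obs();R=Q.from_quat(o["tool_rot"]).as_matrix();p=np.array(o["eef_pos"])
for a in(11,-11):
  for b in(42.5,57):
    for z in(-.013,-.033):
      q=proj("side",p+R@[a/1000,b/1000,z]);cv2.circle(v,tuple(int(e) for e in((q-[x0,y0]+.5)*S)),3,(0,0,255) if z>-.02 else (0,255,0),-1)
cv2.imwrite("pics/c5.png",v)
E
```

```text
t 8.8833 pos [ 0.5805 -0.0798  0.0035] F [ 0.4 -0.2  0.2] open 0.0853 q [-0.07  0.61  0.21  1.86 -0.19  0.7   0.89]
tool y angle 36.56 z [-0. -0. -1.] delta mm [-0.4  0.3  3.5]
{'side': (array([0.6012, 0.0241]), 497, (np.int64(304), np.int64(176), np.int64(320), np.int64(214)))}
```

View pics/c5.png

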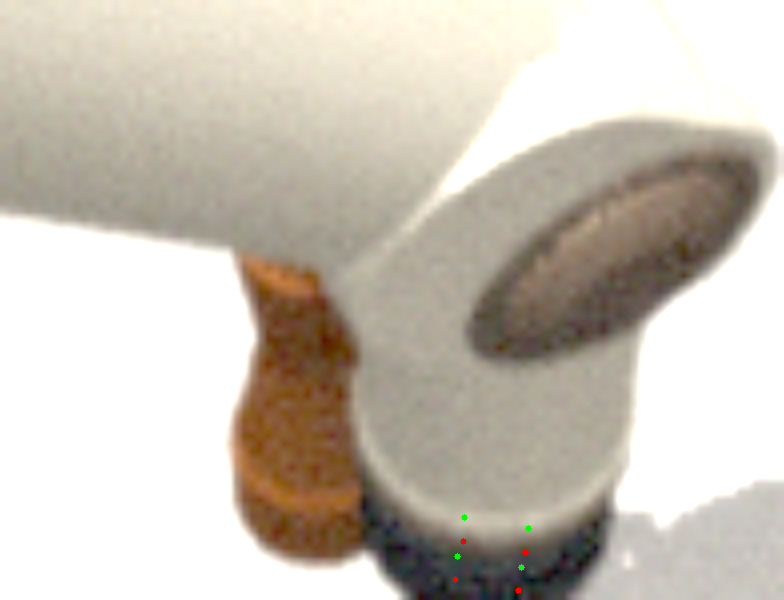

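The wrist hides the finger, but the mill stands upright and clear with its foot arc visible. I lower slightly more and make contact, then push gently about 15 mm.

Request:
play_rows(
  deltas=[
    [[0, 0, 3], 0, 1],
    [[0, 0, 6], 0, 1],
    [[0, 0, 6], 0, 1],
    [[6, 2, 6], 0, 1],
    [[12, 4, 6], 0, 1],
    [[17, 6, 6], 0, 1],
    [[21, 7.5, 6], 0, 1],
    [[24, 9, 6], 0, 1],
    [[27, 10, 6], 0, 1],
    [[30, 11, 6], 0, 1],
    [[33, 12, 6], 0, 1],
    [[36, 13, 6], 0, 1],
    [[39, 14, 6], 0, 1],
    [[42, 15, 6], 0, 1],
    [[42, 15, 6], 0, 1],
  ],
)

```text
t: 10.23
eef_pos: [0.5676, -0.0364, -0.0017]
tool_rot: [0.449, 0.893, 0.0, 0.0]
wrist_force: [-0.3, -3.4, 1.0]
opening: 0.0852
```

```bash
cat > st.py <<'E'
# mill foot from its lower-left arc in the side view, in world and in the tool frame
import sys;from mm import *
from scipy.optimize import least_squares
from scipy.spatial.transform import Rotation as Q
box=tuple(map(int,sys.argv[1:5]));o=get_obs();R=Q.from_quat(o["tool_rot"]).as_matrix();p=np.array(o["eef_pos"])
print("t",round(o["t"],2),"pos",p.round(4),"F",np.round(o["wrist_force"],1),"tau",np.round(o["torque"],2))
f=np.mean([vision.grab_frame("side").astype(float) for _ in range(3)],0).astype(np.uint8);m=mask(f,box,C["mill"])
xs=np.nonzero(m.any(0))[0];bot=np.array([(x+0.,np.nonzero(m[:,x])[0].max()+.5) for x in xs])
lo=bot[:,1].max();arc=bot[bot[:,1]>lo-5];P=np.array([cast("side",a,0)[:2] for a in arc])
s=least_squares(lambda c:np.linalg.norm(P-c,axis=1)-.03,P.mean(0)+[.01,.03],loss="soft_l1",f_scale=.001)
# left edges: tilt check by silhouette rows
ys=np.nonzero(m.any(1))[0];le=[np.nonzero(m[y])[0].min() for y in ys]
print("arc",arc[0],arc[-1],"foot",s.x.round(4),"res",np.abs(s.fun).max().round(4))
d=np.append(s.x,0)-p;print("in tool mm",(R.T@d*1000).round(1)[:2],"bbox",xs.min(),ys.min(),xs.max(),ys.max(),"left edge",le[::5])
O=np.array([.5666,.2943]);a=np.arctan(.0525);u=np.array([np.cos(a),np.sin(a)]);nn=np.array([-u[1],u[0]])
print("along",(s.x-O)@u,"depth",(s.x-O)@nn)
pr=[proj("side",(*(s.x),z)).round(1).tolist() for z in(0,.12,.268)];print("upright axis px",pr)
E
python3 st.py 260 130 332 222
```

```text
t 10.23 pos [ 0.5676 -0.0364 -0.0017] F [-0.3 -3.4  1. ] tau [-0.63 -0.12 -0.15]
arc [317.  176.5] [331.  176.5] foot [0.7012 0.0831] res 0.0066
in tool mm [ 16.3 178.5] bbox 315 158 331 180 left edge [np.int64(331), np.int64(324), np.int64(319), np.int64(316), np.int64(322)]
along 0.12335664945518716 depth -0.2179882326109421
upright axis px [[323.8, 169.4], [324.4, 146.9], [325.3, 112.2]]
```

```bash
python3 - <<'E'
from h import *
for n in("side","top"):
    f=vision.grab_frame(n);h=cv2.cvtColor(f,40);m=cv2.inRange(h,np.array((0,90,15)),np.array((18,255,255)))
    k,l,s,c=cv2.connectedComponentsWithStats(m)
    for i in range(1,k):
        if s[i,4]>40 and 200<c[i][0]<400 and 90<c[i][1]<320:print(n,s[i],c[i].round(),h[l==i].mean(0).round())
E
```

```text
side [266  77  16  34 161] [272.  93.] [ 15. 146.  65.]
side [195  81  18  55 254] [206. 109.] [ 13. 105.  40.]
side [316 153  29  26 247] [332. 166.] [ 13. 111.  31.]
side [300 193  10  20  67] [303. 203.] [ 11. 170.  40.]
side [285 297  34  34 888] [302. 313.] [ 16. 154. 167.]
top [ 346  279   36   37 1044] [363. 297.] [ 15. 111. 132.]
```

The mill is now mostly hidden behind the arm; only its left foot edge shows at column 300. I combine that edge's tangent plane with the contact circle around the finger's corner.

```bash
cat > st.py <<'E'
# mill centre = left tangent of its foot in the side view  x  30 mm from the finger's corner (11,57) in the tool frame
import sys;from h import *
from scipy.optimize import fsolve
from scipy.spatial.transform import Rotation as Q
box=tuple(map(int,sys.argv[1:5]));o=get_obs();R=Q.from_quat(o["tool_rot"]).as_matrix();p=np.array(o["eef_pos"])
print("t",round(o["t"],2),"pos",p.round(4),"F",np.round(o["wrist_force"],1),"tau",np.round(o["torque"],2))
f=np.mean([vision.grab_frame("side").astype(float) for _ in range(4)],0).astype(np.uint8);m=mask(f,box,C["mill"])
ys,xs=np.nonzero(m);K,Rc,t=cam("side");Cc=-Rc.T@t
D=(Rc.T@np.linalg.inv(K)@np.stack([xs-.5,ys,np.ones(len(xs))])).T
az=np.arctan2(D[:,1],D[:,0]);i=np.argsort(az)[-8:];th=az[i].mean();nrm=np.array([-np.sin(th),np.cos(th)])
print("mask",m.sum(),"bbox",xs.min(),ys.min(),xs.max(),ys.max(),"edge px",xs[i].mean().round(1),ys[i].mean().round(1),"az",np.degrees(th).round(2))
k=(p+R@[.011,.057,0])[:2]
c=fsolve(lambda c:[(c-Cc[:2])@nrm+.03,np.linalg.norm(c-k)-.03],k+.03*np.array([-.29,.96]))
v=R[:2,:2].T@(c-k);print("mill",c.round(4),"contact angle from tool x",np.degrees(np.arctan2(v[1],v[0])).round(1),"in tool",(R[:2,:2].T@(c-p[:2])*1000).round(1))
O=np.array([.5666,.2943]);a=np.arctan(.0525);u=np.array([np.cos(a),np.sin(a)]);nn=np.array([-u[1],u[0]])
A,Dp=(c-O)@u,(c-O)@nn;g=np.array([-.033-A,-.030-Dp]);gw=R[:2,:2].T@(g[0]*u+g[1]*nn)
print("along",A.round(4),"depth",Dp.round(4),"to goal in tool mm",(gw*1000).round(1),"angle",np.degrees(np.arctan2(gw[1],gw[0])).round(1))
E
python3 st.py 285 185 320 222
```

```text
t 10.48 pos [ 0.5676 -0.0368 -0.0019] F [ 1.  -3.2  1.2] tau [-0.42 -0.15 -0.09]
mask 68 bbox 300 193 309 212 edge px 300.4 199.6 az 52.47
mill [0.6055 0.036 ] contact angle from tool x 34.0 in tool [35.9 73.8]
along 0.0253 depth -0.26 to goal in tool mm [223.9  78.5] angle 19.3
```

```bash
python3 - <<'E'
from h import *
f=cv2.imread("pics/side0.png");m=mask(f,B["mill"]["side"],C["mill"]);m[:190]=0
ys,xs=np.nonzero(m);K,Rc,t=cam("side");Cc=-Rc.T@t
D=(Rc.T@np.linalg.inv(K)@np.stack([xs-.5,ys,np.ones(len(xs))])).T
az=np.arctan2(D[:,1],D[:,0]);i=np.argsort(az)[-8:];th=az[i].mean();nrm=np.array([-np.sin(th),np.cos(th)])
print(xs[i].mean(),ys[i].mean(),"offset",(np.array([.605,.0205])-Cc[:2])@nrm)
D=(Rc.T@np.linalg.inv(K)@np.stack([xs+.5,ys,np.ones(len(xs))])).T
az=np.arctan2(D[:,1],D[:,0]);i=np.argsort(az)[:8];th=az[i].mean();nrm=np.array([-np.sin(th),np.cos(th)])
print(xs[i].mean(),ys[i].mean(),"right offset",(np.array([.605,.0205])-Cc[:2])@nrm)
E
```

```text
304.0 200.5 offset -0.029351982322295078
324.125 204.375 right offset 0.029353842213117154
```

The tangent method reproduces the original mill position to 0.6 mm. It gives about 12 mm pushed, with the mill moving as planned. I push another 25 mm, then back off to see the foot fully.

Request:
play_rows(
  deltas=[
    [[4, 1.5, 0], 0, 1],
    [[8, 3, 0], 0, 1],
    [[12, 4.5, 0], 0, 1],
    [[16, 6, 0], 0, 1],
    [[20, 7.5, 0], 0, 1],
    [[24, 8.5, 0], 0, 1],
    [[24, 8.5, 0], 0, 1],
    [[16, 5, 0], 0, 1],
    [[4, 1, 0], 0, 1],
    [[-10, -4, 0], 0, 1],
    [[-25, -10, 0], 0, 1],
    [[-40, -15, 0], 0, 1],
    [[-50, -18, 0], 0, 1],
    [[-55, -20, 0], 0, 1],
    [[-55, -20, 0], 0, 1],
  ],
)

```text
t: 11.93
eef_pos: [0.5841, -0.0949, -0.0022]
tool_rot: [0.451, 0.893, -0.0, -0.0]
wrist_force: [0.3, 0.1, -0.6]
opening: 0.0857
```

```bash
cat > arc.py <<'E'
# mill centre from left (and, if free, right) tangent and the foot's lowest arc in the side view
import sys;from h import *
from scipy.optimize import least_squares
from scipy.spatial.transform import Rotation as Q
box=tuple(map(int,sys.argv[1:5]));o=get_obs();R=Q.from_quat(o["tool_rot"]).as_matrix();p=np.array(o["eef_pos"])
f=np.mean([vision.grab_frame("side").astype(float) for _ in range(4)],0).astype(np.uint8);m=mask(f,box,C["mill"])
ys,xs=np.nonzero(m);K,Rc,t=cam("side");Cc=-Rc.T@t
D=(Rc.T@np.linalg.inv(K)@np.stack([xs-.5,ys,np.ones(len(xs))])).T
az=np.arctan2(D[:,1],D[:,0]);sel=ys>ys.max()-22;az=np.where(sel,az,-9);i=np.argsort(az)[-8:];th=az[i].mean();nrm=np.array([-np.sin(th),np.cos(th)])
x0=int(xs[i].mean());cols=np.arange(x0+4,min(x0+17,xs.max()))
P=np.array([cast("side",(x,np.nonzero(m[:,x])[0].max()+.3),0)[:2] for x in cols])
s=least_squares(lambda c:np.append(np.linalg.norm(P-c,axis=1)-.03,3*((c-Cc[:2])@nrm+.0294)),P.mean(0)+[.01,.02],loss="soft_l1",f_scale=.001);c=s.x
print("t",round(o["t"],2),"pos",p.round(4),"bbox",xs.min(),ys.min(),xs.max(),ys.max(),"res mm",(s.fun*1000).round(1))
print("mill",c.round(4),"in tool",(R[:2,:2].T@(c-p[:2])*1000).round(1))
O=np.array([.5666,.2943]);a=np.arctan(.0525);u=np.array([np.cos(a),np.sin(a)]);nn=np.array([-u[1],u[0]])
A,Dp=(c-O)@u,(c-O)@nn;g=np.array([-.033-A,-.030-Dp]);gw=R[:2,:2].T@(g[0]*u+g[1]*nn)
print("along",A.round(4),"depth",Dp.round(4),"to goal in tool mm",(gw*1000).round(1),"angle",np.degrees(np.arctan2(gw[1],gw[0])).round(1))
E
python3 arc.py 275 155 330 222
```

```text
t 11.93 pos [ 0.5841 -0.0949 -0.0022] bbox 292 179 313 208 res mm [-1.9 -1.2  0.1 -1.   1.2  0.6  0.4  0.4  0.6  1.1 -1.1 -0.  -1.4 -0.2]
mill [0.5933 0.0561] in tool [116.   97.1]
along 0.0142 depth -0.2393 to goal in tool mm [200.7  75.9] angle 20.7
```

The contact geometry held, with the mill at (35,67) in the tool frame both times, and it is heading for the goal. The next stroke pushes 60 mm.

Request:
play_rows(
  deltas=[
    [[15, 5.5, 0], 0, 1],
    [[35, 13, 0], 0, 1],
    [[55, 20, 0], 0, 1],
    [[68, 25, 0], 0, 1],
    [[76, 28, 0], 0, 1],
    [[81, 29.5, 0], 0, 1],
    [[86, 31.5, 0], 0, 1],
    [[91, 33.5, 0], 0, 1],
    [[96, 35, 0], 0, 1],
    [[101, 37, 0], 0, 1],
    [[106, 39, 0], 0, 1],
    [[111, 41, 0], 0, 1],
    [[116, 43, 0], 0, 1],
    [[121, 44.5, 0], 0, 1],
    [[126, 46.5, 0], 0, 1],
    [[131, 48, 0], 0, 1],
    [[137, 50.5, 0], 0, 1],
    [[137, 50.5, 0], 0, 1],
  ],
)

```text
t: 13.63
eef_pos: [0.5427, 0.0493, -0.0019]
tool_rot: [0.449, 0.894, 0.0, -0.0]
wrist_force: [1.5, -4.5, 2.0]
opening: 0.0856
```

```bash
sed -i 's/+.03,np.linalg/+.0294,np.linalg/' st.py; python3 st.py 255 150 320 222
```

```text
t 13.63 pos [ 0.5427  0.0493 -0.0019] F [ 1.5 -4.5  2. ] tau [-0.6  -0.32 -0.19]
mask 102 bbox 280 150 299 159 edge px 280.1 154.9 az 56.42
mill [0.608  0.1068] contact angle from tool x 97.6 in tool [ 7.  86.7]
along 0.0315 depth -0.1894 to goal in tool mm [168.5  34.7] angle 11.7
```

Request:
play_rows(
  deltas=[
    [[-5, -2, 0], 0, 1],
    [[-17, -6, 0], 0, 1],
    [[-32, -12, 0], 0, 1],
    [[-47, -17, 0], 0, 1],
    [[-60, -22, 0], 0, 1],
    [[-68, -25, 0], 0, 1],
    [[-70, -25.5, 0], 0, 1],
    [[-70, -25.5, 0], 0, 1],
  ],
)

```text
t: 14.5
eef_pos: [0.5643, -0.0251, -0.0021]
tool_rot: [0.45, 0.893, -0.0, -0.0]
wrist_force: [-0.1, 0.5, -0.3]
opening: 0.0855
```

```bash
python3 arc.py 255 130 315 215
```

```text
t 14.5 pos [ 0.5643 -0.0251 -0.0021] bbox 273 163 294 197 res mm [ 0.8 -1.   0.1 -1.2  0.7  0.1 -0.4 -0.5 -0.4  0.   0.7  1.5 -0.2 -0.2]
mill [0.5774 0.1164] in tool [106.   94.7]
along 0.0015 depth -0.1782 to goal in tool mm [142.6  53. ] angle 20.4
```

On track: 152 mm remain at 20.4°. The next stroke pushes 70 mm, to just before the gap, with the tool shifted 1 mm sideways against drift.

Request:
play_rows(
  deltas=[
    [[15, 6, 0], 0, 1],
    [[33, 13, 0], 0, 1],
    [[50, 20, 0], 0, 1],
    [[61, 24, 0], 0, 1],
    [[68, 26.5, 0], 0, 1],
    [[73, 28.5, 0], 0, 1],
    [[78, 30.5, 0], 0, 1],
    [[83, 32.5, 0], 0, 1],
    [[88, 34, 0], 0, 1],
    [[93, 36, 0], 0, 1],
    [[98, 38, 0], 0, 1],
    [[103, 39.5, 0], 0, 1],
    [[108, 41.5, 0], 0, 1],
    [[113, 43.5, 0], 0, 1],
    [[118, 45, 0], 0, 1],
    [[123, 47, 0], 0, 1],
    [[128, 49, 0], 0, 1],
    [[133, 50.5, 0], 0, 1],
    [[138, 52.5, 0], 0, 1],
    [[138, 52.5, 0], 0, 1],
  ],
)

```text
t: 16.37
eef_pos: [0.5238, 0.1198, -0.0019]
tool_rot: [0.449, 0.894, 0.0, -0.0]
wrist_force: [1.6, -3.0, 1.8]
opening: 0.0856
```

Request:
play_rows(
  deltas=[
    [[-5, -2, 0], 0, 1],
    [[-17, -6, 0], 0, 1],
    [[-32, -12, 0], 0, 1],
    [[-47, -17, 0], 0, 1],
    [[-60, -22, 0], 0, 1],
    [[-68, -25, 0], 0, 1],
    [[-70, -25.5, 0], 0, 1],
    [[-70, -25.5, 0], 0, 1],
  ],
)

```text
t: 17.03
eef_pos: [0.5453, 0.0457, -0.0022]
tool_rot: [0.45, 0.893, -0.0, -0.0]
wrist_force: [0.0, -0.2, -0.0]
opening: 0.0853
```

```bash
python3 arc.py 225 115 300 195; python3 - <<'E'
from h import *
cv2.imwrite("pics/side6.png",vision.grab_frame("side"))
E
```

```text
t 17.03 pos [ 0.5453  0.0457 -0.0022] bbox 247 147 272 185 res mm [-0.4  0.6 -0.8  1.1  0.4 -0.1 -0.3 -0.3  0.   0.6 -1.6 -0.4  1.   0. ]
mill [0.5571 0.1875] in tool [107.   93.8]
along -0.0151 depth -0.1062 to goal in tool mm [73.5 27.1] angle 20.2
```

View pics/side6.png

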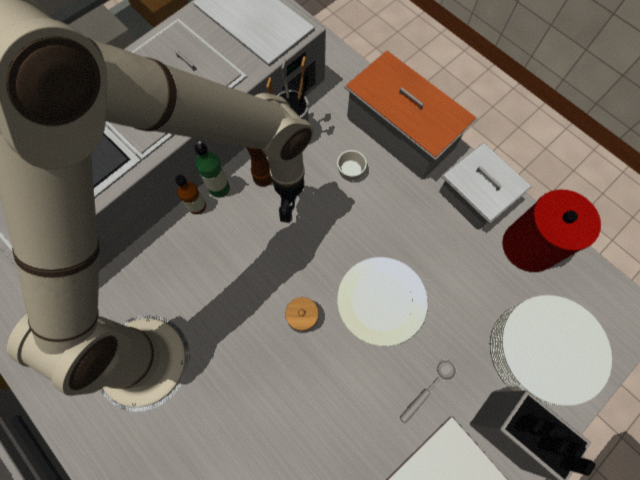

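The mill stands upright in front of the gap at (258,170), with the oil and vinegar bottles undisturbed. Before the last stroke I check the clearance of tool and forearm to the oil bottle.

```bash
python3 - <<'E'
from h import *
for z in(.1,.2,.3,.35,.4):print(z,proj("side",(.5453,.0457,z)).round(0))
O=np.array([.5666,.2943]);a=np.arctan(.0525);u=np.array([np.cos(a),np.sin(a)]);nn=np.array([-u[1],u[0]])
m=O-.033*u-.03*nn;x=np.array([-.596,.803]);y=np.array([.803,.596]);p=m-.0345*x-.067*y
print("mill",m,"tool",p,"dist to oil",np.linalg.norm(p-[.442,.2435]),"sq",np.linalg.norm(p-[.626,.257]))
for q in(75,57,-57,-75):
    k=p+y*q/1000;print(q,k.round(3),"oil",np.linalg.norm(k-[.442,.2435]).round(3),"sq",np.linalg.norm(k-[.626,.257]).round(3))
E
```

```text
0.1 [290. 196.]
0.2 [288. 177.]
0.3 [285. 155.]
0.35 [283. 142.]
0.4 [281. 128.]
mill [0.53521822 0.26261114] tool [0.50197922 0.19497564] dist to oil 0.07714998395289706 sq 0.13866569652798139
75 [0.562 0.24 ] oil 0.12 sq 0.066
57 [0.548 0.229] oil 0.107 sq 0.083
-57 [0.456 0.161] oil 0.084 sq 0.195
-75 [0.442 0.15 ] oil 0.093 sq 0.213
```

Joint 6 rides at about 0.36 m, so the forearm clears the bottles. The gripper body would pass the oil bottle by only 2 to 6 mm, so I aim 5 mm farther from the oil bottle. I push 62 mm, then check the oil bottle before finishing.

```bash
cat > oil.py <<'E'
from h import *
f=np.mean([vision.grab_frame("side").astype(float) for _ in range(4)],0).astype(np.uint8)
for a,b in(("side0",cv2.imread("pics/side0.png")),("now",f)):
    for n,box in(("cap",(190,138,236,203)),("foot",(205,180,236,203))):
        m=mask(b,box,((40,60,10),(90,255,255)));ys,xs=np.nonzero(m);print(a,n,m.sum(),xs.mean().round(2),ys.mean().round(2),xs.min(),xs.max(),ys.max())
E
python3 oil.py
```

```text
side0 cap 544 207.95 164.74 195 221 178
side0 foot 130 220.43 191.18 209 228 196
now cap 539 208.08 164.72 195 221 178
now foot 124 220.57 191.18 209 228 196
```

Request:
play_rows(
  deltas=[
    [[15, 5, 0], 0, 1],
    [[33, 11, 0], 0, 1],
    [[50, 17, 0], 0, 1],
    [[61, 21, 0], 0, 1],
    [[68, 23, 0], 0, 1],
    [[73, 25, 0], 0, 1],
    [[78, 27, 0], 0, 1],
    [[83, 29, 0], 0, 1],
    [[88, 31.5, 0], 0, 1],
    [[93, 33.5, 0], 0, 1],
    [[98, 36, 0], 0, 1],
    [[103, 38, 0], 0, 1],
    [[108, 40, 0], 0, 1],
    [[113, 42.5, 0], 0, 1],
    [[118, 44.5, 0], 0, 1],
    [[123, 47, 0], 0, 1],
    [[127, 48.5, 0], 0, 1],
    [[130, 50, 0], 0, 1],
    [[130, 50, 0], 0, 1],
  ],
)

```text
t: 19.07
eef_pos: [0.5077, 0.1821, -0.002]
tool_rot: [0.449, 0.894, 0.0, -0.0]
wrist_force: [0.4, -2.8, 0.7]
opening: 0.085
```

```bash
python3 oil.py|tail -2; python3 to.py .505 .195 -.002; python3 - <<'E'
from h import *
for n,z in(("side",0),("top",0)):
    f=vision.grab_frame(n);h=cv2.cvtColor(f,40);m=cv2.inRange(h,np.array((0,90,15)),np.array((18,255,255)))
    k,l,s,c=cv2.connectedComponentsWithStats(m)
    for i in range(1,k):
        if s[i,4]>25 and 120<c[i][0]<310 and 60<c[i][1]<260:print(n,s[i],c[i].round())
E
```

```text
now cap 537 208.13 164.73 195 221 178
now foot 126 220.75 191.26 209 229 196
t 19.2667 pos [ 0.5078  0.1813 -0.0022] F [ 1.1 -1.6  0.2] open 0.0852 q [-0.56  0.56  0.21  1.98 -0.19  0.63  0.41]
tool y angle 36.61 z [-0.001  0.    -1.   ] delta mm [12.7  6.  -0.2]
side [297  55   9  44 169] [302.  76.]
side [266  77  16  35 161] [272.  93.]
side [230  91  22  29 192] [241. 105.]
side [177 181  22  22 358] [188. 192.]
side [191 203  15  11  39] [200. 210.]
top [144  80  25  43 168] [156.  99.]
top [136 131  29  19 143] [149. 142.]
```

Request:
play_rows(
  deltas=[
    [[3, 1.3, 0], 0, 1],
    [[6, 2.6, 0], 0, 1],
    [[9, 4, 0], 0, 1],
    [[11, 5, 0], 0, 1],
    [[11, 5, 0], 0, 1],
  ],
)

```text
t: 19.78
eef_pos: [0.506, 0.1911, -0.0018]
tool_rot: [0.45, 0.893, -0.001, 0.0]
wrist_force: [1.8, -7.7, 2.5]
opening: 0.0855
```

```bash
python3 oil.py|tail -2;python3 to.py .505 .195 -.002
```

```text
now cap 543 208.17 164.77 195 221 178
now foot 132 220.83 191.03 209 229 196
t 19.9833 pos [ 0.5059  0.1912 -0.0019] F [ 0.1 -6.4  2.2] open 0.0853 q [-0.58  0.56  0.21  1.97 -0.19  0.63  0.39]
tool y angle 36.48 z [ 0.    -0.001 -1.   ] delta mm [3.6 1.5 0.1]
```

Request:
play_rows(
  deltas=[
    [[1, 0.4, 0], 0, 1],
    [[2, 0.8, 0], 0, 1],
    [[2, 0.8, 0], 0, 1],
  ],
)

```text
t: 20.23
eef_pos: [0.5059, 0.1914, -0.0017]
tool_rot: [0.451, 0.892, -0.001, 0.001]
wrist_force: [2.4, -10.8, 3.0]
opening: 0.0855
```

```bash
python3 oil.py|tail -2;python3 to.py .505 .195 -.002
```

```text
now cap 544 208.07 164.7 195 221 178
now foot 133 220.89 190.95 209 229 196
t 20.4333 pos [ 0.5059  0.1914 -0.0018] F [ 2.4 -9.9  3.8] open 0.0851 q [-0.58  0.56  0.21  1.97 -0.19  0.63  0.38]
tool y angle 36.36 z [ 0.    -0.003 -1.   ] delta mm [3.4 1.4 0.2]
```

The tool no longer advances and the force has risen to 10 N while the oil bottle is unmoved, so the mill is against the rail. I back off, lift and look.

Request:
play_rows(
  deltas=[
    [[-2, -1, 0], 0, 1],
    [[-6, -2, 0], 0, 1],
    [[-14, -5, 0], 0, 1],
    [[-26, -9, 0], 0, 1],
    [[-42, -15, 0], 0, 1],
    [[-60, -22, 0], 0, 1],
    [[-80, -30, 0], 0, 1],
    [[-100, -40, 0], 0, 1],
    [[-120, -50, 0], 0, 1],
    [[-140, -60, 0], 0, 1],
    [[-160, -70, 0], 0, 1],
    [[-175, -78, 0], 0, 1],
    [[-185, -84, 0], 0, 1],
    [[-190, -87, 0], 0, 1],
    [[-190, -87, 0], 0, 1],
  ],
)

```text
t: 21.68
eef_pos: [0.5485, -0.0113, -0.0019]
tool_rot: [0.451, 0.893, -0.0, 0.0]
wrist_force: [-0.1, 1.1, 0.4]
opening: 0.0855
```

```bash
python3 to.py .5 0 .1; python3 arc.py 215 90 285 175; python3 oil.py|tail -2; python3 - <<'E'
from h import *
a=vision.grab_frame("side");b=vision.grab_frame("top")
cv2.imwrite("pics/side7.png",a);cv2.imwrite("pics/top7.png",b)
a=cv2.resize(a[60:260,160:460],None,fx=1.75,fy=1.75);b=cv2.resize(b[100:300,120:275],None,fx=1.75,fy=1.75)
cv2.imwrite("pics/c7.png",np.hstack([a,b]))
E
```

```text
t 21.6833 pos [ 0.5485 -0.0113 -0.0019] F [-0.1  1.1  0.4] open 0.0855 q [-0.2   0.57  0.21  1.95 -0.19  0.64  0.77]
tool y angle 36.45 z [-0. -0. -1.] delta mm [  37.9  -32.3 -101.9]
t 21.68 pos [ 0.5485 -0.0113 -0.0019] bbox 230 158 252 173 res mm [-0.9 -0.2 -1.8 -0.1 -1.  -1.7  1.2  1.2  1.4  1.9 -0.5  0.5 -1.1 -0.5]
mill [0.5397 0.2588] in tool [222.5 153.3]
along -0.0288 depth -0.0341 to goal in tool mm [ 5.7 -1.3] angle -12.6
now cap 524 208.1 165.07 195 221 178
now foot 129 220.6 191.12 208 229 196
```

View pics/c7.png

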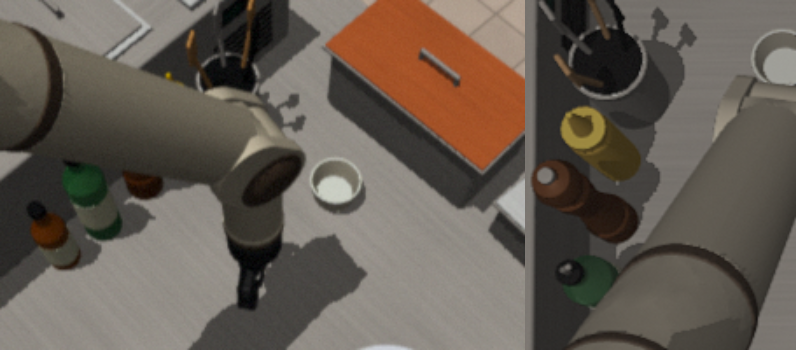

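The top view shows the mill upright in the gap between the yellow squeeze bottle and the green oil bottle, both still standing. I measure its foot and head in the top view to confirm contact.

```bash
python3 - <<'E'
from h import *
f=cv2.imread("pics/top7.png");O=np.array([.5666,.2943]);a=np.arctan(.0525);u=np.array([np.cos(a),np.sin(a)]);nn=np.array([-u[1],u[0]])
m=mask(f,(115,180,192,245),C["mill"]);ys,xs=np.nonzero(m);c=nearest("top",m,.03)
print("mill",c.round(4),"along",((c-O)@u).round(4),"depth",((c-O)@nn).round(4),m.sum(),xs.min(),ys.min(),xs.max(),ys.max())
h=cv2.cvtColor(f,40)[185:212,115:150];k=(h[...,1]<60)&(h[...,2]>110);yy,xx=np.nonzero(k);print("knob px",len(xx),xx.mean()+115,yy.mean()+185,"expected",proj("top",(*c,.262)).round(1))
for n in("top0","top7"):
    m=mask(cv2.imread(f"pics/{n}.png"),B["squeeze"]["top"],C["squeeze"]);print(n,"squeeze",nearest("top",m,.029).round(4))
b=cv2.imread("pics/top7.png");b0=cv2.imread("pics/top0.png")
g=cv2.cvtColor(b,6).astype(float)
for v in(325,335,345):print(v,[int(x) for x in g[v,150:164]])
E
```

```text
mill [0.54   0.2583] along -0.0284 depth -0.0346 1374 124 191 183 238
knob px 302 121.20198675496688 197.98013245033113 expected [130.8 199.3]
top0 squeeze [0.6264 0.2578]
top7 squeeze [0.6253 0.2564]
325 [105, 104, 104, 106, 106, 105, 107, 106, 106, 105, 107, 106, 106, 106]
335 [119, 120, 119, 119, 118, 119, 119, 119, 121, 118, 120, 120, 121, 120]
345 [130, 127, 128, 128, 129, 128, 129, 129, 127, 128, 128, 126, 115, 115]
```

```bash
python3 -c "
from h import *
f=vision.grab_frame('top');f0=cv2.imread('pics/top0.png')
d=cv2.absdiff(f,f0).max(2)
for n,(x0,y0,x1,y1) in dict(plate=(360,174,458,272),salt=(345,277,385,318),ram=(248,115,272,154),spoon=(488,212,518,296)).items():print(n,(d[y0:y1,x0:x1]>45).mean().round(3))
print(r.close_job())"
```

```text
plate 0.0
salt 0.0
ram 0.051
spoon 0.0
the job is handed in; nothing more can be done
None
```

The mill is standing upright in the gap with its foot against the rail, and the job is handed in at about 22 s of the 54 s allowed.

I pushed it with the side edge of one open finger, low on its foot. A straight push with the finger's back would have touched the mill too high, at the knuckle. It took five short strokes, measuring the mill's position between them. At the end the tool stopped advancing and the force rose to about 10 N, so I backed off well clear.

**Position:** Side and top views agree on the mill at (0.540, 0.258), about 29 mm along the rail from my reference point. That leaves roughly 26 mm to the squeeze bottle and 38 mm to the oil bottle. The knob's position in the last picture fits an upright mill.

**Other things:**
- The oil bottle is unchanged to within a fraction of a pixel.
- The squeeze bottle is unchanged within the 1–2 mm measuring error.
- The plate, salt pot and spoon showed no change from the first picture.
- The ramekin patch changed over 5% of its area, which I put down to the arm or its shadow, because the last picture shows the ramekin in place. I did not check this further.
- I did not measure the vinegar bottle or crock again; both stand in place in the last picture.

**One disagreement:** The images put the mill's axis 34 mm from my estimated rail base line, against the nominal 30 mm. The rail's top edge measured about 6 mm nearer than that base line, so I took the stop under 10 N as the proof of contact.

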